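# Pull gauge: park the dust cap, draw the sprung rod to the set marker and hold

### The job

To check the spring of the blue bench pull gauge at its set mark, first lift the loose yellow dust cap off the gauge and stand it, mouth down as it came, fully home in the round well of the black tip block, and let go of it. Then grip the black knob that was under the cap and pull the sprung rod straight up until the gauge's black pointer stands between the two prongs of the red set marker, not pulling it more than about a centimetre past. Finish while still holding the knob so that the pointer stays there, and leave the red marker where it is set and the other things on the bench undisturbed.

Things in the scene. Friction and masses are not known exactly. Their poses are not given: they have to be found in the camera images.
- gauge: Fixed bench pull gauge: dark foot plate 96 (x) x 112 (y) x 12 mm, blue upright housing 44 x 56 mm, its flat top (shoulder) 132 mm above the bench; a 20 mm bush stands 4 mm above it. Origin: under the rod's axis; z up; the white scale is on its -x face. A brass screw (not needed) reaches 41 mm to +y at 60 mm height. Place and yaw vary; gauge and tip block may swap sides.
- knob (a point): Middle of the black pull knob on top of the sprung rod: 24 mm diameter, 18 mm high (9 mm above to 9 mm below this point). At rest it is on the gauge's axis, 160 mm above the gauge's underside (28 mm above the shoulder), hidden under the dust cap. Below it is the bare 11 mm rod, which moves only straight up and down and does not turn.
- pull_rod (a joint): How far the rod is drawn up, in m: 0 at rest, end stop at 0.060. The inner spring pulls it back with 2 N at 0, rising by 1.6 N per 10 mm (about 10 N at 0.048); let go, it snaps back. The pointer rises exactly as the rod does.
- pointer (a point): Tip of the black pointer, a 2 mm thick bar fixed to the rod, in front of the white scale plate. At rest it is 40 mm above the gauge's underside; scale lines every 5 mm of travel begin there. It passes freely in front of the marker's prongs.
- marker_gate (a point): Middle of the gap between the two level red prongs of the set marker on the gauge's -x face; they are 12 mm apart inside, one above the other. The pointer must come to this height. The marker is a red clip, 20 mm high, on a rail at the -y edge of the scale plate; it slides if pushed (3 N) but must be left alone.
- set_marker (a joint): Where the marker is set, in m, 0 to 0.028: the pointer is level with the middle of the gap when the rod is drawn out by 0.020 plus this value (the gap's middle is then 60 mm plus this value above the bench). Differs from run to run.
- dust_cap: Yellow plastic dust cap, loose, about 25 g: 44 mm high, outer diameter 34 mm, bore about 27 mm and 40 mm deep, open below. Origin: centre of its mouth (lower rim); z up to the closed top. At the start it stands over knob and rod on the gauge's shoulder (mouth 132 mm, top 176 mm above the bench); it lifts straight off, clear of the knob after about 40 mm.
- tip_block: Black holder block for the gauge's tips, fixed: 156 (x) x 64 (y) x 28 mm high. Origin: centre of the underside. The empty round well for the cap is near its -x end; four small steel tips stand up to 25 mm above its top near its +x end, 64 mm or more from the well's centre. Place and yaw vary.
- well_floor (a point): Centre of the floor of the cap's round well, 46 mm from the block's origin along its -x axis and 14 mm above the bench. The well is 38 mm in diameter and 14 mm deep; its mouth is at the block's top, 28 mm above the bench.
- multimeter: Bystander: yellow and black hand multimeter, 150 x 78 x 43 mm. Origin: centre of the underside.
- cleaner_bottle: Bystander: white pump bottle with a blue neck, 62 x 62 x 116 mm. Origin: centre of the underside.
- solder_spool: Bystander: spool of solder wire, 54 x 54 x 27 mm. Origin: centre of the underside.
- blue_driver: Bystander: small blue screwdriver, 134 mm long along its y axis, 10 mm thick. Origin: middle, underside.
- red_driver: Bystander: small red screwdriver, 134 mm long along its y axis, 10 mm thick. Origin: middle, underside.
- suction_cup: Bystander: red suction cup with a ring, 49 x 49 x 46 mm. Origin: centre of the underside.
- blue_phone: Bystander: blue phone lying face down, 145 x 72 x 11 mm. Origin: centre of the underside.

How it is judged (in metres and radians):
On the way:
1. the dust cap stands fully home in the well, let go, with the rod still at rest (horizontal distance between dust_cap and well_floor below 0.006 m and z of dust_cap in the frame of well_floor between -0.004 and 0.004 m and angle between dust_cap's own z axis and vertical below 0.12 rad and contact force between dust_cap and the fingers below 0.1 N and linear speed of dust_cap below 0.02 m/s and value of joint pull_rod below 0.004 m), for 0.2 s.
At the end, for the whole second after the job is handed in: Cap mouth down in the well (within 6 mm of its centre and 4 mm of its floor, upright, untouched); the fingers hold the drawn rod so that the pointer rests between the red prongs (within 5 mm of the gap's middle) through the last second (horizontal distance between dust_cap and well_floor below 0.006 m and z of dust_cap in the frame of well_floor between -0.004 and 0.004 m and angle between dust_cap's own z axis and vertical below 0.12 rad and contact force between dust_cap and the fingers below 0.1 N and linear speed of dust_cap below 0.02 m/s and z of pointer in the frame of marker_gate between -0.005 and 0.005 m and velocity of joint pull_rod between -0.01 and 0.01 m/s and contact force between pull_rod and the fingers above 2 N); the arm keeps its last pose, push and grip.
It fails at once if the rod is pulled more than a centimetre past the marker's prongs (z of pointer in the frame of marker_gate above 0.018 m).
It fails at once if the red set marker is shifted (distance of marker_gate from where it was at the start of the episode above 0.004 m).
It fails at once if a bystander is disturbed (distance of any of multimeter, cleaner_bottle, solder_spool, blue_driver, red_driver, suction_cup, blue_phone from where it was at the start of the episode above 0.03 m).
It also fails if it takes over 51 s, if anything falls off the work surface, if the arm or the gripper's body presses on something with over 40 N, if the wrist force passes 120 N, or if a joint passes its speed limit or range.

### The arm

A 6-joint arm with a two-finger parallel gripper is mounted at the origin on a cart in front of the work surface, level with it; the furniture and walls round the work are solid. World frame = base frame: x ahead of the robot, y to its left, z up, the work surface at z = 0. Lengths are in m, angles in degrees, forces in N, time in s.
With the tool pointing down it reaches from about 0.325 to 1 m from the base axis. Payload 5.1 kg.
Tool frame: the origin (TCP) lies midway between the tips of the shut fingers; the grasp point (between the pads) lies 19 mm behind it; z points along the fingers, y is the line along which they close (so a half turn about z gives the same grasp; the last joint's range is limited). The gripper opens to 85 mm and grips with 20 to 120 N. Pads are 22 mm wide; open, the fingers measure 114 mm over their backs; the gripper's body (76 mm by 85 mm) begins 54 mm behind the grasp point. The pads swing forward as they close: fully open they stand 13 mm farther back than shut.
Start: joints at [64.767, 7.093, 94.555, -0, 78.352, -4.733], TCP at [0.228, 0.609, 0.231] pointing down, gripper open.
Joint ranges: [-149.61, 149.61], [-58.7, 133.49], [1.44, 155.28], [-77.14, 257.14], [18.33, 153.61], [-166.67, 166.67]. Speed limits (degrees/s): [147.25, 147.25, 180, 180, 180, 180].

### API

Orientations are given as a 3x3 rotation matrix whose columns are the frame's x, y, z axes.
In Python, from bench import status, eyes, ctrl gives the robot as it stands.
- The arm moves only by the tool pendant, called after ">>>" as name(argument=value, ...), one argument or row to a line, values as JSON. Schema: {"type":"object","properties":{"moves":{"type":"string"},"aperture":{"type":"number"},"only":{"type":"string"},"quiet":{"type":"boolean"},"lines":{"type":"string"}},"required":["moves"],"additionalProperties":false}. moves is a string of 1 to 20 rows, parted by semicolons, with the numbers parted by commas; each row has 4 numbers: dx, dy, dz in m, then a turn about the tool's z in degrees; each row shifts and turns the commanded pose from where the row before left it, along the tool's axes as they then stand; what a row does not reach is not made up. A row lasts 1/8 s, in which the tool goes at most 0.0625 m and 10.7 degrees, less where a joint would pass 70% of its speed; a pose out of reach is approached as far as the arm can. aperture is the finger opening in m, set as the call begins (left out keeps the last). The fingers move at their own pace and stop on an object; the grip force is fixed at half the most. Time passes only in rows, so rows that do not move let the fingers close. The tool returns the time, the measured TCP pose, the force, the opening and the grip force at its end. only (a regular expression) keeps the lines of the reply that match it, lines (a string "A,B") keeps lines A to B, and quiet returns only ok. Input that does not fit is refused with a message, and nothing moves.
- status.read_state(): the state, without advancing time (a new reading comes with each control period).
- eyes.get_image(name): name is "side" or "top" or "wrist"; returns a dict with "color" (420x560x3 uint8, red, green, blue), "depth" (420x560 float32, m along the optical axis (not along the pixel's ray), 0 where there is no reading), "vertical_fov" (degrees; the focal length in pixels is half the picture's height over the tangent of half this angle, whatever the lens; pixels are square), "cx", "cy" (the principal point, pixels), "k1" (the pictures are not rectified: a ray, as slopes to the right and down, at radius r is drawn at 1 + k1 r^2 times it, then the intrinsics apply), "rvec" (rotation vector, rad) and "tvec" (3), from world to camera coordinates, as OpenCV has them; the wrist camera has in their place "T_tool_cam" (4x4, takes a point from camera to tool coordinates, whose origin is the TCP and whose axes are the flange's). Camera axes: x right, y down, z forward; pixel columns grow to the right and rows downward; lengths in m; the calibration is good to about 2 mm. A picture is of the moment at which its call begins: read the wrist's pose just before it.
- ctrl.finish_job(): hands the job in; it is judged then, once.
The state is a dict: "t": time; "joint_positions": joint angles; "qd": joint speeds; "joint_torque": joint torques, N m; "ee_pos": TCP position; "tool_rot": TCP orientation; "contact_force": force on the tool from outside, world axes, zero at the start; "wrist_torque": the same for the moment, N m; "opening": finger opening in m; "grasp_force": force on a finger pad.
Only numpy, scipy, OpenCV 4.12 (cv2) and the standard library are available. Lean on these libraries where they do the work, as an engineer would, in place of code of your own. Each camera call takes 0.05 s, during which the arm holds its last target. There are 200 camera calls.

## Working session

There is one attempt and no reset: what is moved stays moved. The work goes in short steps, Python scripts to look and compute and a tool call to move; the robot and the scene stay as the last step left them, time stands still between calls to the robot, and variables do not carry over. Pictures are saved under pics/ and viewed, at most 10 in all, crops included, and the job is handed in when it is done.

```bash
mkdir -p pics; cat > h.py <<'E'
import numpy as np, cv2
from bench import status, eyes, ctrl
def grab(n):
    s=status.read_state(); im=eyes.get_image(n)
    if n=="wrist":
        T=np.eye(4);T[:3,:3]=s["tool_rot"];T[:3,3]=s["ee_pos"];M=T@np.array(im["T_tool_cam"])
    else:
        C=np.eye(4);C[:3,:3]=cv2.Rodrigues(np.array(im["rvec"],float))[0];C[:3,3]=np.ravel(im["tvec"]);M=np.linalg.inv(C)
    f=210/np.tan(np.radians(im["vertical_fov"])/2)
    K=np.array([[f,0,im["cx"]],[0,f,im["cy"]],[0,0,1]])
    np.savez(n+".npz",color=im["color"],depth=im["depth"],K=K,k1=im["k1"],M=M)
def cloud(n):
    d=np.load(n+".npz");h,w=d["depth"].shape
    u,v=np.meshgrid(np.arange(w),np.arange(h))
    p=cv2.undistortPoints(np.stack([u,v],-1).reshape(-1,1,2).astype(float),d["K"],np.array([float(d["k1"]),0,0,0])).reshape(h,w,2)
    # k1 model: drawn = ray*(1+k1 r^2)
    z=d["depth"];P=np.dstack([p*z[...,None],z])
    return P@d["M"][:3,:3].T+d["M"][:3,3],d["color"],z,p,d["M"]
def onplane(n,u,v,zz):
    P,c,z,p,M=cloud(n);r=M[:3,:3]@np.r_[p[v,u],1];return M[:3,3]+r*(zz-M[2,3])/r[2]
def save(n,f,x0=0,y0=0,x1=560,y1=420,k=1):
    c=np.load(n+".npz")["color"][y0:y1,x0:x1,::-1];cv2.imwrite("pics/"+f,cv2.resize(c,None,fx=k,fy=k,interpolation=cv2.INTER_CUBIC))
E
python3 - <<'E'
from h import *
for n in("side","top"): grab(n)
a=np.vstack([np.load(n+".npz")["color"] for n in("top","side")])[...,::-1]
cv2.imwrite("pics/a.png",cv2.resize(a,None,fx=.7,fy=.7,interpolation=cv2.INTER_AREA))
for n in("top","side"):
    P,c,z,p,M=cloud(n);print(n,M.round(3).tolist())
    hsv=cv2.cvtColor(c,cv2.COLOR_RGB2HSV)
    y=(hsv[...,0]>20)&(hsv[...,0]<35)&(hsv[...,1]>120)&(hsv[...,2]>100)
    m=y&(z>0)&(P[...,2]>.1)&(P[...,2]<.2);print(m.sum(),np.median(P[m],0),np.percentile(P[m],[2,98],axis=0),np.argwhere(m).mean(0))
    t=m&(P[...,2]>.17);print(t.sum(),P[t].mean(0))
s=status.read_state();print(s["tool_rot"],s["ee_pos"],s["opening"])
E
```

```text
top [[-0.029, -0.974, 0.226, 0.166], [-1.0, 0.028, -0.01, -0.033], [0.004, -0.226, -0.974, 1.605], [0.0, 0.0, 0.0, 1.0]]
114 [ 0.5453414  -0.14615402  0.1754069 ] [[ 0.53059272 -0.1604391   0.16340654]
 [ 0.56225659 -0.13187113  0.18151397]] [187.87719298 314.97368421]
101 [ 0.54636774 -0.14663639  0.17597602]
side [[0.831, -0.263, 0.491, -0.058], [-0.556, -0.43, 0.711, -0.893], [0.024, -0.864, -0.503, 0.711], [0.0, 0.0, 0.0, 1.0]]
412 [ 0.54516843 -0.15182604  0.16278343] [[ 0.52964148 -0.16501055  0.10320455]
 [ 1.26301293  0.95837036  0.1948982 ]] [187.12135922 300.44174757]
152 [0.7483621  0.16951999 0.17772186]
[[-9.36646378e-01  3.50275398e-01 -8.41702820e-04]
 [ 3.50276364e-01  9.36644765e-01 -1.74726583e-03]
 [ 1.76352307e-04 -1.93139881e-03 -9.99998119e-01]] [0.22743301 0.60829815 0.23014223] 0.08511531335050548
```

View pics/a.png

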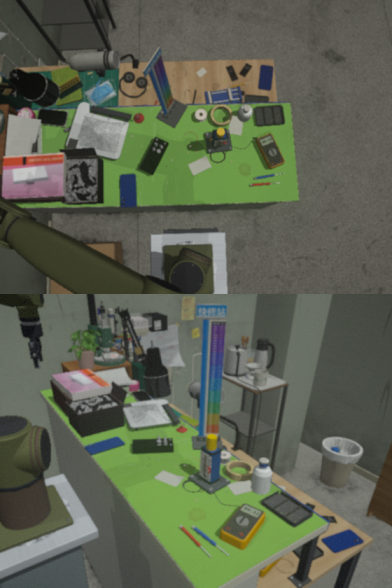

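The top view shows the capped gauge at about (310,200) and the tip block at about (217,221). The side view shows the gauge with the red marker at about (300,245). I'll enlarge both.

```bash
python3 - <<'E'
from h import *
t=np.load("top.npz")["color"];s=np.load("side.npz")["color"]
a=cv2.resize(t[180:260,170:350],None,fx=4.4,fy=4.4,interpolation=cv2.INTER_CUBIC)
b=cv2.resize(s[195:255,190:250],(245,245),interpolation=cv2.INTER_CUBIC)
b2=cv2.resize(s[175:240,280:330],(190,245),interpolation=cv2.INTER_CUBIC)
b3=cv2.resize(s[235:295,270:330],(245,245),interpolation=cv2.INTER_CUBIC)
b=np.hstack([b,b2,b3]);b=cv2.copyMakeBorder(b,0,0,0,a.shape[1]-b.shape[1],cv2.BORDER_CONSTANT)
cv2.imwrite("pics/b.png",np.vstack([a,b])[...,::-1])
P,c,z,p,M=cloud("top")
g=(P[...,2]>.02)&(P[...,2]<.036)&(P[...,0]>.38)&(P[...,0]<.66)&(P[...,1]<.18)&(P[...,1]>-.0)
r=cv2.minAreaRect(P[g][:,:2].astype(np.float32)*1000);print(g.sum(),r,P[g].mean(0))
# gauge foot plate
for lo,hi in((.007,.018),):
    f=(P[...,2]>lo)&(P[...,2]<hi)&(abs(P[...,0]-.546)<.09)&(abs(P[...,1]+.147)<.09)&(c.max(-1)<80)
    print(f.sum(),cv2.minAreaRect(P[f][:,:2].astype(np.float32)*1000))
hb=(P[...,2]>.12)&(P[...,2]<.145)&(abs(P[...,0]-.546)<.07)&(abs(P[...,1]+.147)<.07)
print(hb.sum(),cv2.minAreaRect(P[hb][:,:2].astype(np.float32)*1000))
E
```

```text
814 ((532.721435546875, 115.70918273925781), (66.02533721923828, 257.8499450683594), 62.63839340209961) [0.49475642 0.13283261 0.02768997]
439 ((546.95068359375, -146.22561645507812), (135.84442138671875, 147.11122131347656), 50.262874603271484)
193 ((545.6771850585938, -146.60122680664062), (49.389644622802734, 57.58304977416992), 5.866155624389648)
```

View pics/b.png

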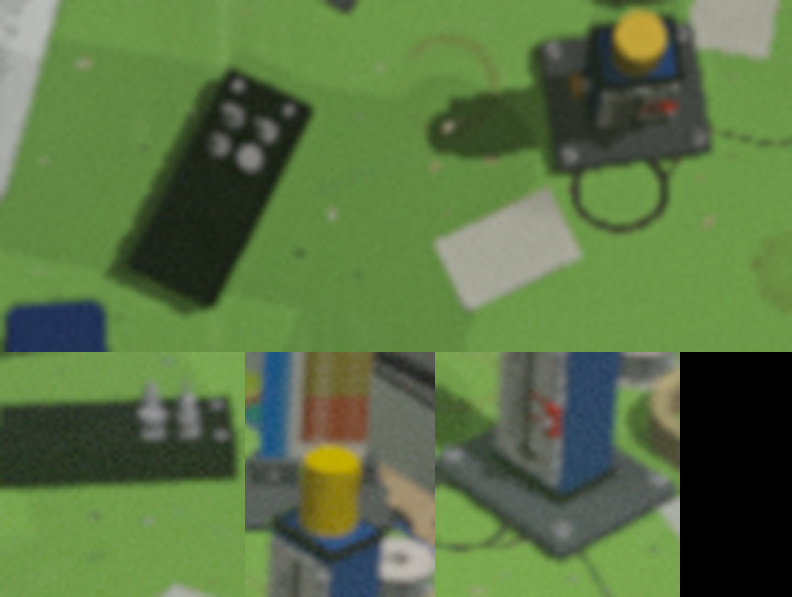

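The crops show the block's corners at crop (230,70), (312,108), (212,307) and (130,262), with the tips at the upper (+x) end. The gauge is almost square to the axes and its red marker is on the face towards the robot. The well is too dark to see from here, so I'll compute it and check where the tall panel stands.

```bash
python3 - <<'E'
from h import *
c=np.array([onplane("top",round(170+u/4.4),round(180+v/4.4),.028) for u,v in((230,70),(312,108),(212,307),(130,262))])[:,:2]
print(c.round(3)); far=(c[0]+c[1])/2;near=(c[2]+c[3])/2;ax=(far-near);print("len",np.linalg.norm(ax),np.degrees(np.arctan2(ax[1],ax[0])),"centre",c.mean(0))
ax/=np.linalg.norm(ax);w=c.mean(0)-.046*ax;print("well",w)
q=[onplane("top",round(170+u/4.4),round(180+v/4.4),.012)[:2] for u,v in((542,45),(708,150),(556,172))];q=np.array(q);print("foot",q.round(3))
for n in("top","side"):
    P=cloud(n)[0];m=(P[...,2]>.1)&(P[...,2]<.8)&(P[...,0]>.35)&(P[...,0]<.9)&(abs(P[...,1])<.4)&~((abs(P[...,0]-.546)<.06)&(abs(P[...,1]+.147)<.06))
    print(n,m.sum(),np.percentile(P[m],[1,10,50,90,99],axis=0).round(2).tolist())
s=status.read_state();R=np.array(s["tool_rot"])
for t in((w[0],w[1],.23),(.546,-.147,.23)): print(R.T@(np.array(t)-s["ee_pos"]))
print(np.load("top.npz")["k1"])
E
```

```text
[[0.567 0.13 ]
 [0.537 0.072]
 [0.4   0.143]
 [0.432 0.198]]
len 0.15318134595042757 -26.94736460219584 centre [0.48382621 0.13575446]
well [0.44282074 0.15660036]
foot [[ 0.584 -0.09 ]
 [ 0.504 -0.205]
 [ 0.492 -0.096]]
top 2121 [[0.36, -0.27, 0.1], [0.48, 0.06, 0.11], [0.7, 0.09, 0.31], [0.73, 0.38, 0.5], [0.74, 0.4, 0.52]]
side 5782 [[0.39, -0.27, 0.1], [0.67, 0.06, 0.12], [0.71, 0.08, 0.33], [0.74, 0.1, 0.49], [0.74, 0.39, 0.52]]
[-0.35996122 -0.34763508  0.00075018]
[-0.56294774 -0.59585961  0.0011938 ]
-0.11962229762188402
```

>>> pendant(
  moves="-0.036,-0.035,0,0;-0.036,-0.035,0,0;-0.036,-0.035,0,0;-0.036,-0.035,0,0;-0.036,-0.035,0,0;-0.036,-0.035,0,0;-0.036,-0.035,0,0;-0.036,-0.035,0,0;-0.036,-0.035,0,0;-0.036,-0.033,0,0;0,0,0,0;0,0,0,0",
  aperture=0.085,
)

```text
t: 1.6
ee_pos: [0.4427, 0.1569, 0.2309]
tool_rot: [[-0.936, 0.351, -0.001], [0.351, 0.936, 0.0], [0.001, -0.0, -1.0]]
contact_force: [-0.9, 0.3, 0.2]
opening: 0.085
grasp_force: 0.0
```

```bash
python3 - <<'E'
from h import *
grab("wrist");P,c,z,p,M=cloud("wrist");print(M.round(3));save("wrist","c.png",k=1.4)
im=eyes.get_image("wrist");print(np.array(im["T_tool_cam"]).round(3).tolist(),im["vertical_fov"])
E
```

```text
[[ 0.351  0.896  0.272  0.373]
 [ 0.936 -0.336 -0.103  0.184]
 [-0.001  0.291 -0.957  0.375]
 [ 0.     0.     0.     1.   ]]
[[-0.001, -0.956, -0.292, 0.074], [1.0, -0.001, -0.001, 0.001], [0.001, -0.292, 0.956, -0.143], [0.0, 0.0, 0.0, 1.0]] 71.33524501290393
```

View pics/c.png

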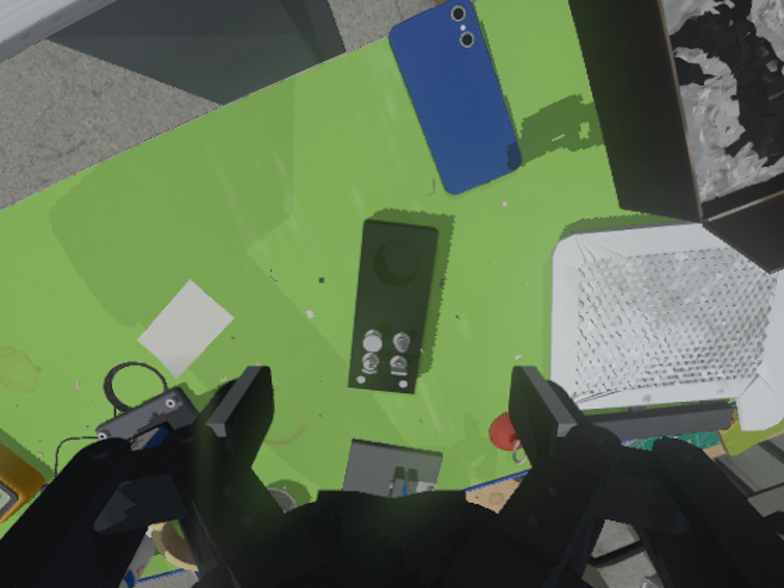

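The wrist view shows the dark well at about (397,262), i.e. native (283,187). I'll enlarge it with more contrast.

```bash
python3 - <<'E'
from h import *
c=np.load("wrist.npz")["color"][150:220,245:325].astype(float)
g=np.clip((c-10)*4,0,255).astype(np.uint8)
cv2.imwrite("pics/d.png",cv2.resize(g,None,fx=8,fy=8,interpolation=cv2.INTER_CUBIC)[...,::-1])
P,_,z,p,M=cloud("wrist")
s=np.s_[150:220,245:325];Q=P[s].reshape(-1,3)
m=(Q[:,2]>.008)&(Q[:,2]<.022);q=Q[m]
mb=(abs(Q[:,2]-.028)<.005);print("block top z",np.median(Q[mb,2]),mb.sum())
r=np.linalg.norm(q[:,:2]-[.443,.157],axis=1)<.025;print(r.sum(),q[r].mean(0) if r.any() else 0)
E
```

```text
block top z 0.028819656220681167 2403
705 [0.44844206 0.16070691 0.01514151]
```

View pics/d.png

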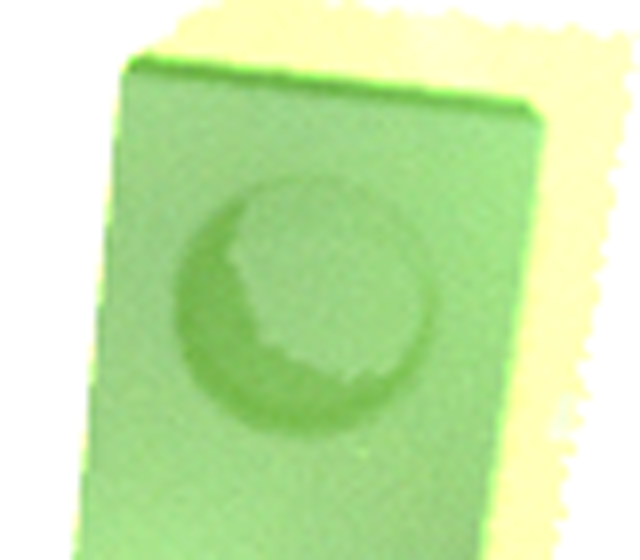

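The well's rim spans crop 175–437 by 173–438, so its centre is at native (282.8,187.6). Next I move above the cap and measure it the same way.

```bash
cp wrist.npz well.npz
```

>>> pendant(
  moves="-0.029,-0.0355,0,0;-0.029,-0.0355,0,0;-0.029,-0.0355,0,0;-0.029,-0.0355,0,0;-0.029,-0.0355,0,0;-0.029,-0.0355,0,0;-0.029,-0.0355,0,0;0,0,0,0;0,0,0,0",
)

```text
t: 2.82
ee_pos: [0.5461, -0.1458, 0.231]
tool_rot: [[-0.937, 0.349, -0.001], [0.349, 0.937, 0.001], [0.001, 0.0, -1.0]]
contact_force: [-0.0, -0.3, -0.2]
opening: 0.085
grasp_force: 0.0
```

```bash
python3 - <<'E'
from h import *
d=np.load("well.npz")
def pt(n,u,v,zz):
    d=np.load(n+".npz");q=cv2.undistortPoints(np.array([[[u,v]]],float),d["K"],np.array([float(d["k1"]),0,0,0]))[0,0]
    r=d["M"][:3,:3]@np.r_[q,1];return d["M"][:3,3]+r*(zz-d["M"][2,3])/r[2]
print("well",pt("well",282.8,187.6,.028),pt("well",282.8,187.6,.0288))
grab("wrist");P,c,z,p,M=cloud("wrist")
hsv=cv2.cvtColor(c,cv2.COLOR_RGB2HSV)
m=(hsv[...,0]>18)&(hsv[...,0]<36)&(hsv[...,1]>110)&(abs(P[...,2]-.176)<.006)&(np.hypot(P[...,0]-.546,P[...,1]+.147)<.03)
(u,v),r=cv2.minEnclosingCircle(np.argwhere(m)[:,::-1].astype(np.float32));print(m.sum(),u,v,r,P[m].mean(0))
print("cap",pt("wrist",u,v,.176),"r mm",r/d["K"][0,0]*np.median(z[m])*1e3)
s=status.read_state();print(s["ee_pos"]);save("wrist","e.png")
E
```

```text
well [0.44625329 0.16076105 0.028     ] [0.44608506 0.16081386 0.0288    ]
1577 278.8097229003906 226.7530975341797 23.120054244995117 [ 0.54501817 -0.14487514  0.17659602]
cap [ 0.54460736 -0.14485132  0.176     ] r mm 16.63677312303408
[ 0.54601638 -0.14550947  0.23111236]
```

View pics/e.png

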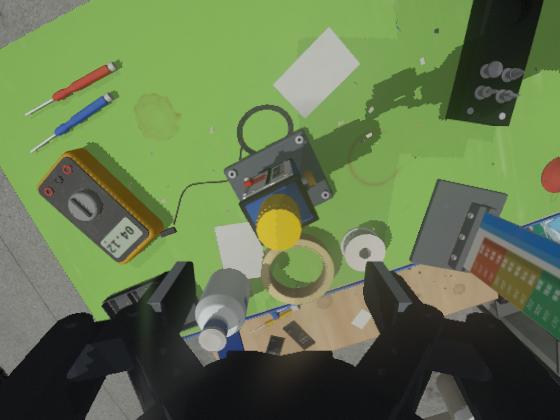

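The view shows the cap at (279,227), well between the fingers, with nothing in the way of the descent. I'll go down and grip near its top.

>>> pendant(
  moves="0.0015,0,0.02,0;0,0,0.02,0;0,0,0.02,0;0,0,0.022,0;0,0,0,0;0,0,0,0",
)

```text
t: 3.62
ee_pos: [0.5449, -0.1466, 0.1494]
tool_rot: [[-0.937, 0.35, 0.0], [0.35, 0.937, -0.0], [-0.0, -0.0, -1.0]]
contact_force: [0.6, -0.2, 0.2]
opening: 0.0852
grasp_force: 0.0
```

>>> pendant(
  moves="0,0,0,0;0,0,0,0;0,0,0,0;0,0,0,0;0,0,0,0;0,0,0,0;0,0,0,0",
  aperture=0.02,
)

```text
t: 4.5
ee_pos: [0.5453, -0.1468, 0.1503]
tool_rot: [[-0.937, 0.35, 0.002], [0.35, 0.937, -0.001], [-0.002, -0.0, -1.0]]
contact_force: [0.3, -0.5, 4.7]
opening: 0.0318
grasp_force: 59.9
```

>>> pendant(
  moves="0,0,-0.01,0;0,0,-0.015,0;0,0,-0.02,0;0,0,-0.02,0;0,0,-0.01,0;0,0,0,0;0,0,0,0",
)

```text
t: 5.38
ee_pos: [0.5443, -0.1464, 0.2236]
tool_rot: [[-0.937, 0.35, -0.001], [0.35, 0.937, 0.0], [0.001, -0.0, -1.0]]
contact_force: [0.7, 0.9, -0.4]
opening: 0.0318
grasp_force: 59.9
```

```bash
python3 - <<'E'
from h import *
s=status.read_state();grab("wrist");P,c,z,p,M=cloud("wrist");R=np.array(s["tool_rot"]);e=np.array(s["ee_pos"])
hsv=cv2.cvtColor(c,cv2.COLOR_RGB2HSV);T=(P-e)@R
m=(hsv[...,0]>18)&(hsv[...,0]<36)&(hsv[...,1]>110)&(np.hypot(T[...,0],T[...,1])<.03)&(T[...,2]<.05)
print(m.sum(),np.percentile(T[m],[1,50,99],axis=0).round(4));top=m&(T[...,2]<np.percentile(T[m][:,2],1)+.004)
print(top.sum(),np.percentile(T[top],[1,50,99],axis=0).round(4),T[top].mean(0))
print(e,"well rel tool",R.T@(np.array([.4462,.1607,e[2]])-e));save("wrist","f.png")
g=np.load("wrist.npz")["color"][210:360,180:380,::-1];cv2.imwrite("pics/f.png",cv2.resize(g,None,fx=4,fy=4))
E
```

```text
5372 [[-0.0152 -0.0145 -0.0324]
 [ 0.0067  0.001  -0.0262]
 [ 0.0161  0.0163  0.0137]]
79 [[-0.0063 -0.0151 -0.0454]
 [ 0.0029  0.0162 -0.0345]
 [ 0.0089  0.0178 -0.0285]] [ 0.00243571  0.01483183 -0.03443717]
[ 0.54426058 -0.14643046  0.22357746] well rel tool [0.1994195  0.2533314  0.00025584]
```

View pics/f.png

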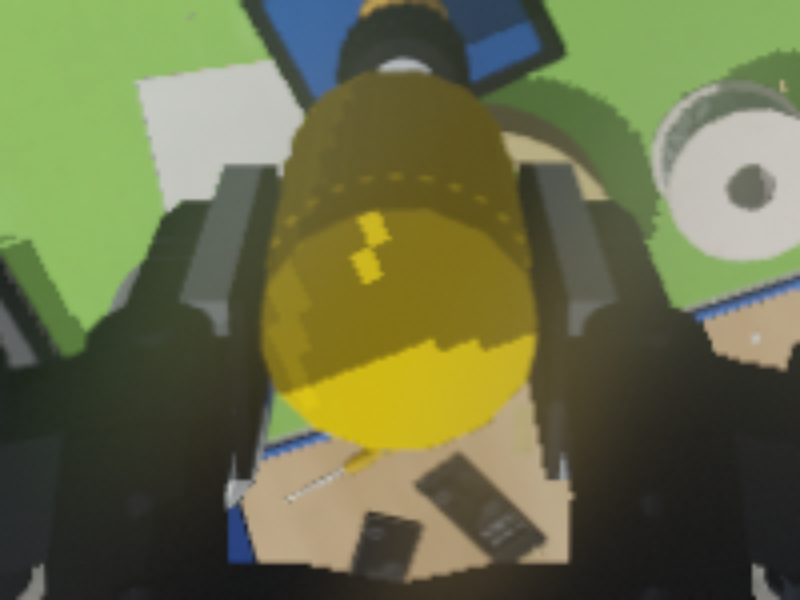

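The view shows the cap held upright between the pads, with its top circle spanning crop 260–538 by 207–450 (native centre 279.8,292). I'll carry it over the well and work out its offset from that.

>>> pendant(
  moves="0.014,0.018,0,0;0.028,0.036,0,0;0.028,0.036,0,0;0.028,0.036,0,0;0.028,0.036,0,0;0.028,0.036,0,0;0.028,0.036,0,0;0.0168,0.0185,0,0;0,0,0,0;0,0,0,0",
)

```text
t: 6.68
ee_pos: [0.4465, 0.1595, 0.224]
tool_rot: [[-0.937, 0.35, -0.0], [0.35, 0.937, -0.0], [0.0, -0.001, -1.0]]
contact_force: [0.7, -0.7, 0.0]
opening: 0.0317
grasp_force: 59.9
```

```bash
python3 - <<'E'
from h import *
def pt(u,v,zz,d):
    q=cv2.undistortPoints(np.array([[[u,v]]],float),d["K"],np.array([float(d["k1"]),0,0,0]))[0,0]
    r=d["M"][:3,:3]@np.r_[q,1];return d["M"][:3,3]+r*(zz-d["M"][2,3])/r[2]
R0=np.array([[-.937,.35,0],[.35,.937,0],[0,0,-1]])
off=R0.T@(pt(279.8,292,.2498,np.load("wrist.npz"))-[.5443,-.1464,.2236]);print("cap in tool",off)
s=status.read_state();R=np.array(s["tool_rot"]);e=np.array(s["ee_pos"])
print(e,"move",R.T@(np.array([.4462,.1607,e[2]])-e)-off)
grab("top");P,c,z,p,M=cloud("top")
hsv=cv2.cvtColor(c,cv2.COLOR_RGB2HSV)
for n in("top","side"):
    grab(n);P,c,z,p,M=cloud(n);hsv=cv2.cvtColor(c,cv2.COLOR_RGB2HSV)
    m=(hsv[...,0]>18)&(hsv[...,0]<36)&(hsv[...,1]>110)&(np.hypot(P[...,0]-.446,P[...,1]-.16)<.04)&(P[...,2]>.1)
    print(n,m.sum(),np.percentile(P[m],[1,50,99],axis=0).round(4).tolist() if m.any() else 0)
E
```

```text
cap in tool [-0.0005301   0.00086639 -0.0262    ]
[0.44654466 0.15948495 0.22400167] move [0.00127804 0.00015132 0.02619966]
top 26 [[0.4122, 0.1405, 0.2094], [0.4316, 0.154, 0.2399], [0.4341, 0.1638, 0.3624]]
side 108 [[0.4114, 0.1392, 0.2073], [0.4381, 0.1475, 0.2199], [0.4607, 0.1615, 0.4446]]
```

>>> pendant(
  moves="0.001,0,0.02,0;0,0,0.035,0;0,0,0.035,0;0,0,0.035,0;0,0,0.03,0;0,0,0.013,0;0,0,0,0;0,0,0,0",
)

```text
t: 7.82
ee_pos: [0.4469, 0.1601, 0.0575]
tool_rot: [[-0.937, 0.35, 0.002], [0.35, 0.937, 0.001], [-0.002, 0.001, -1.0]]
contact_force: [-1.2, -0.1, 0.7]
opening: 0.0318
grasp_force: 59.9
```

```bash
python3 - <<'E'
from h import *
grab("wrist");g=np.load("wrist.npz")["color"][180:340,180:380,::-1];cv2.imwrite("pics/g.png",np.clip(cv2.resize(g,None,fx=3.7,fy=3.7).astype(float)*2,0,255))
s=status.read_state();R=np.array(s["tool_rot"]);e=np.array(s["ee_pos"]);print(R.T@(np.array([.4462,.1607,e[2]])-e))
E
```

```text
[ 1.09952874e-03  1.72897568e-04 -2.26021897e-06][ WARN:0@1.659] global loadsave.cpp:1063 imwrite_ Unsupported depth image for selected encoder is fallbacked to CV_8U.
```

View pics/g.png

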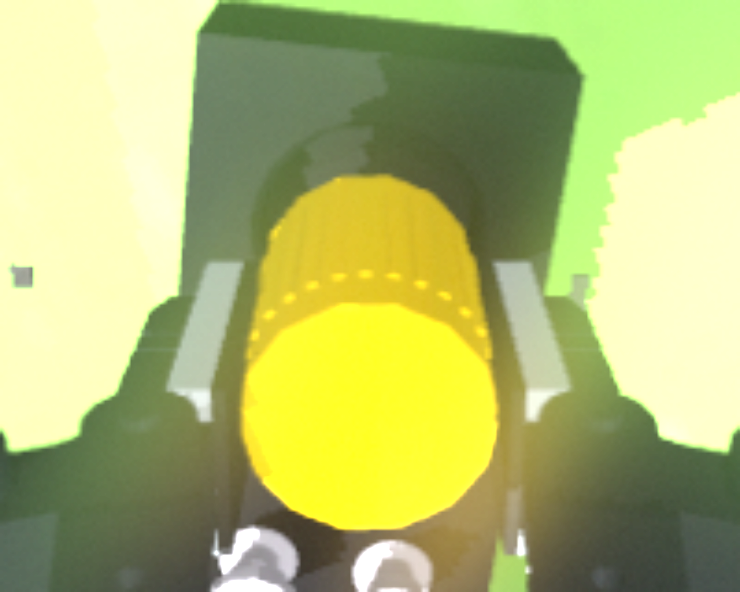

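The view shows the cap above the well. The well's far rim is at crop (368,122), with sides at 252 and 485, and the cap's front mouth edge is at (368,174). I'll check the fore-aft centring with those.

```bash
python3 - <<'E'
from h import *
d=np.load("wrist.npz");s=status.read_state();R=np.array(s["tool_rot"]);e=np.array(s["ee_pos"])
def pt(u,v,zz):
    q=cv2.undistortPoints(np.array([[[u/3.7+180,v/3.7+180]]],float),d["K"],np.array([float(d["k1"]),0,0,0]))[0,0]
    r=d["M"][:3,:3]@np.r_[q,1];return R.T@(d["M"][:3,3]+r*(zz-d["M"][2,3])/r[2]-e)
a=pt(368,122,.028);b=pt(368,174,.0395);print("well ctr",a-[.019,0,0],"cap ctr",b-[.017,0,0], "top",pt(370,416,.0835), pt(252,210,.028)[1],pt(485,210,.028)[1])
E
```

```text
well ctr [0.00129976 0.00063628 0.02973934] cap ctr [-0.00174571  0.00063299  0.01825089] top [-0.00069914  0.00087138 -0.02571225] -0.01930502200955437 0.02073867985070775
```

>>> pendant(
  moves="0.002,0,0,0;0,0,0.008,0;0,0,0.006,0;0,0,0.004,0;0,0,0,0;0,0,0,0",
)

```text
t: 8.62
ee_pos: [0.444, 0.1606, 0.0383]
tool_rot: [[-0.937, 0.35, -0.0], [0.35, 0.937, -0.0], [0.0, -0.0, -1.0]]
contact_force: [-0.3, -0.2, -0.9]
opening: 0.0317
grasp_force: 59.8
```

>>> pendant(
  moves="0,0,0.003,0;0,0,0.003,0;0,0,0.001,0;0,0,0,0;0,0,0,0",
)

```text
t: 9.25
ee_pos: [0.4442, 0.1606, 0.0322]
tool_rot: [[-0.937, 0.35, -0.001], [0.35, 0.937, -0.0], [0.001, -0.001, -1.0]]
contact_force: [-3.9, -1.1, 7.8]
opening: 0.0317
grasp_force: 60.8
```

>>> pendant(
  moves="0,0,0,0;0,0,0,0;0,0,0,0;0,0,0,0",
  aperture=0.085,
)

```text
t: 9.75
ee_pos: [0.444, 0.1606, 0.0311]
tool_rot: [[-0.937, 0.35, -0.0], [0.35, 0.937, -0.0], [0.0, -0.0, -1.0]]
contact_force: [0.5, -1.2, -0.1]
opening: 0.0852
grasp_force: 0.0
```

>>> pendant(
  moves="0,0,-0.02,0;0,0,-0.035,0;0,0,-0.05,0;0,0,-0.05,0;0,0,-0.025,0;0,0,0,0;0,0,0,0",
)

```text
t: 10.62
ee_pos: [0.4433, 0.1604, 0.2096]
tool_rot: [[-0.937, 0.35, -0.002], [0.35, 0.937, -0.001], [0.002, -0.001, -1.0]]
contact_force: [0.1, 1.0, -0.4]
opening: 0.085
grasp_force: 0.0
```

```bash
python3 - <<'E'
from h import *
grab("wrist");P,c,z,p,M=cloud("wrist")
hsv=cv2.cvtColor(c,cv2.COLOR_RGB2HSV)
m=(hsv[...,0]>18)&(hsv[...,0]<36)&(hsv[...,1]>110)&(P[...,2]>.03)&(np.hypot(P[...,0]-.446,P[...,1]-.16)<.04)
print(m.sum(),np.percentile(P[m],[1,50,90,99],axis=0).round(4));t=m&(P[...,2]>.054);print(P[t].mean(0))
save("wrist","h.png",x0=180,y0=120,x1=380,y1=270,k=4)
s=status.read_state();R=np.array(s["tool_rot"]);e=np.array(s["ee_pos"]);print(e,R.T@(np.array([.5447,-.1449,e[2]])-e))
E
```

```text
907 [[0.4287 0.1461 0.0314]
 [0.4426 0.1622 0.0586]
 [0.4555 0.1737 0.0597]
 [0.4602 0.1775 0.0604]]
[0.44458947 0.16144069 0.05875984]
[0.44302629 0.16036581 0.20906405] [-2.02147048e-01 -2.50322439e-01 -9.31034641e-05]
```

View pics/h.png

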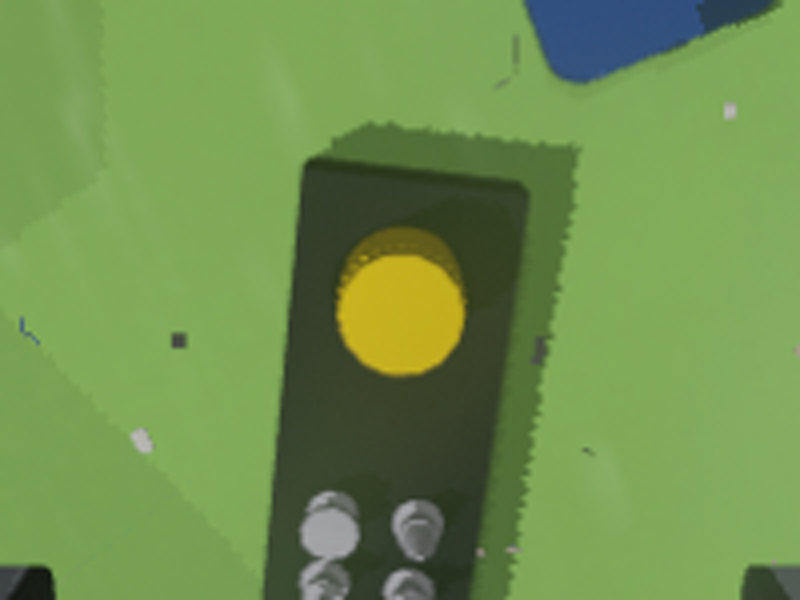

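The view shows the cap standing upright and home in the well, its top at 59 mm. Now I go in front of the gauge to measure the marker and knob.

>>> pendant(
  moves="-0.015,-0.042,0,0;-0.015,-0.042,0,0;-0.015,-0.042,0,0;-0.015,-0.042,0,0;-0.015,-0.042,0,0;-0.017,-0.04,0,0;0,0,0.03,0;0,0,0.04,0;0,0,0.01,0;0,0,0,0;0,0,0,0",
)

```text
t: 12.05
ee_pos: [0.4437, -0.1059, 0.1328]
tool_rot: [[-0.937, 0.35, 0.002], [0.35, 0.937, -0.001], [-0.002, 0.0, -1.0]]
contact_force: [-0.1, -0.2, 0.8]
opening: 0.0846
grasp_force: 0.0
```

```bash
cat > m.py <<'E'
from h import *
grab("wrist");P,c,z,p,M=cloud("wrist")
hsv=cv2.cvtColor(c,cv2.COLOR_RGB2HSV);near=(np.hypot(P[...,0]-.5447,P[...,1]+.1449)<.05)
m=((hsv[...,0]<10)|(hsv[...,0]>170))&(hsv[...,1]>120)&near&(P[...,2]>.03)&(P[...,2]<.13)
a=np.argwhere(m);print(m.sum(),a.min(0),a.max(0),np.percentile(P[m],[2,50,98],axis=0).round(4).tolist())
d=(c.max(-1)<70)&near&(P[...,2]>.145)&(P[...,2]<.25)
print("knob",d.sum(),np.percentile(P[d],[2,50,98],axis=0).round(4).tolist() if d.any() else 0)
s=status.read_state();print(s["ee_pos"])
y,x=a.mean(0).astype(int);save("wrist","i.png" ,max(x-50,0),max(y-50,0),x+50,min(y+50,420),6);print(x,y)
np.save("rows.npy",P[...,2])
E
python3 m.py
```

```text
234 [320 234] [343 260] [[0.5188, -0.1734, 0.0632], [0.5217, -0.1672, 0.0771], [0.5241, -0.1527, 0.0817]]
knob 0 0
[ 0.44384353 -0.10598602  0.13303229]
244 332
```

View pics/i.png

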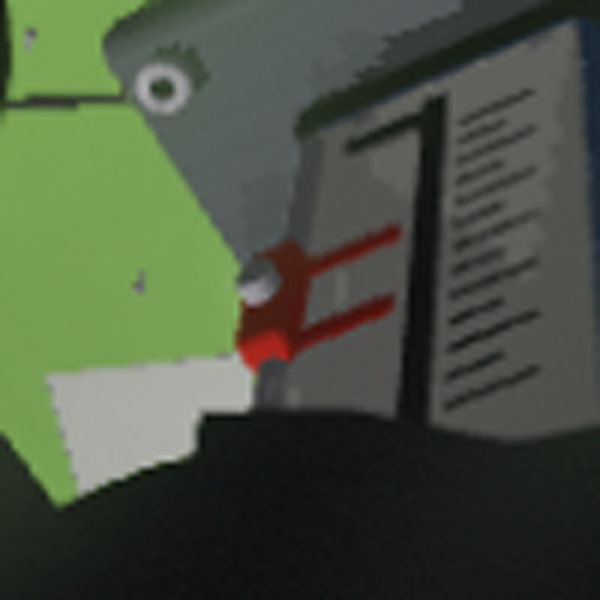

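The crop shows the pointer bar at about (385,130), the lower prong at (355,248) and the upper prong at (350,322). Next I turn those into heights relative to the pointer.

```bash
python3 - <<'E'
from h import *
P,c,z,p,M=cloud("wrist")
d=np.load("wrist.npz")
n=np.array([np.cos(np.radians(4)),np.sin(np.radians(4)),0]) # gauge +x
def front(u,v,off):
    q=cv2.undistortPoints(np.array([[[u,v]]],float),d["K"],np.array([float(d["k1"]),0,0,0]))[0,0]
    r=M[:3,:3]@np.r_[q,1];p0=np.array([.5447,-.1449,0])-n*off
    return M[:3,3]+r*(n@(p0-M[:3,3]))/(n@r)
for nm,pts in dict(ptr=[(350,147),(385,132),(410,122)],lo=[(325,264),(355,250),(395,235)],up=[(320,337),(350,322),(388,305)]).items():
    for x,y in pts:
        u,v=194+(x-2.5)/6,282+(y-2.5)/6;iu,iv=round(u),round(v)
        print(nm,P[iv,iu].round(4),"n",round(float(n@(P[iv,iu]-[.5447,-.1449,0])),4),front(u,v,.027)[2].round(4))
E
```

```text
ptr [ 0.5209 -0.1615  0.0405] n -0.0249 0.0441
ptr [ 0.5198 -0.1549  0.0421] n -0.0256 0.0437
ptr [ 0.5195 -0.1508  0.0414] n -0.0255 0.0436
lo [ 0.5231 -0.1639  0.0652] n -0.0228 0.0707
lo [ 0.5217 -0.1586  0.0653] n -0.0239 0.0701
lo [ 0.5218 -0.1531  0.0649] n -0.0234 0.0701
up [ 0.5238 -0.1635  0.0795] n -0.0222 0.0858
up [ 0.5225 -0.1585  0.0794] n -0.0231 0.085
up [ 0.5204 -0.1523  0.0808] n -0.0248 0.0845
```

>>> pendant(
  moves="0,0,-0.03,0;0,0,-0.05,0;-0.01,0,-0.01,0;-0.03,0,0,0;-0.04,0,0,0;-0.028,0,0,0;0,0,0,0;0,0,0,0",
)

```text
t: 13.1
ee_pos: [0.5434, -0.1433, 0.2211]
tool_rot: [[-0.937, 0.35, -0.001], [0.35, 0.937, 0.0], [0.001, 0.0, -1.0]]
contact_force: [-0.5, 0.2, 0.4]
opening: 0.0852
grasp_force: 0.0
```

```bash
python3 - <<'E'
from h import *
grab("wrist");P,c,z,p,M=cloud("wrist");near=np.hypot(P[...,0]-.5447,P[...,1]+.1449)<.03
d=near&(abs(P[...,2]-.169)<.006)
print(d.sum(),np.median(P[d],0),(P[d].min(0)+P[d].max(0))/2,np.ptp(P[d],axis=0))
s=status.read_state();R=np.array(s["tool_rot"]);e=np.array(s["ee_pos"]);k=P[d].mean(0);print(k,R.T@(k-e))
E
```

```text
865 [ 0.54467491 -0.14467794  0.16955887] [ 0.54650912 -0.14535049  0.16748415] [0.02501046 0.02430299 0.00876018]
[ 0.54482502 -0.14474284  0.16913878] [-0.00204052 -0.00084353  0.05208142]
```

>>> pendant(
  moves="-0.002,-0.001,0.02,0;0,0,0.03,0;0,0,0.02,0;0,0,0.011,0;0,0,0,0;0,0,0,0",
)

```text
t: 13.9
ee_pos: [0.5461, -0.1455, 0.1414]
tool_rot: [[-0.937, 0.35, 0.002], [0.35, 0.937, -0.001], [-0.002, -0.0, -1.0]]
contact_force: [0.5, -1.1, 1.0]
opening: 0.0848
grasp_force: 0.0
```

>>> pendant(
  moves="0,0,0,0;0,0,0,0;0,0,0,0;0,0,0,0;0,0,0,0;0,0,0,0;0,0,0,0;0,0,0,0",
  aperture=0.01,
)

```text
t: 14.9
ee_pos: [0.5454, -0.1458, 0.1408]
tool_rot: [[-0.937, 0.35, -0.0], [0.35, 0.937, -0.001], [-0.0, -0.001, -1.0]]
contact_force: [-3.0, -4.2, 4.9]
opening: 0.0219
grasp_force: 58.7
```

>>> pendant(
  moves="0,0,-0.004,0;0,0,-0.005,0;0,0,-0.005,0;0,0,-0.005,0;0,0,-0.005,0;0,0,-0.004,0;0,0,0,0;0,0,0,0;0,0,0,0",
)

```text
t: 16.02
ee_pos: [0.5452, -0.1457, 0.1661]
tool_rot: [[-0.937, 0.35, -0.0], [0.35, 0.937, -0.001], [-0.0, -0.001, -1.0]]
contact_force: [3.0, -6.5, -7.1]
opening: 0.0222
grasp_force: 58.9
```

>>> pendant(
  moves="0,0,-0.002,0;0,0,-0.002,0;0,0,0,0;0,0,0,0;0,0,0,0",
)

```text
t: 16.65
ee_pos: [0.5452, -0.1457, 0.1699]
tool_rot: [[-0.937, 0.35, -0.0], [0.35, 0.937, -0.001], [0.0, -0.001, -1.0]]
contact_force: [3.1, -5.7, -7.7]
opening: 0.0225
grasp_force: 58.9
```

```bash
python3 - <<'E'
from h import *
s=status.read_state();print(s["ee_pos"],s["contact_force"])
grab("side");P,c,z,p,M=cloud("side")
hsv=cv2.cvtColor(c,cv2.COLOR_RGB2HSV);m=((hsv[...,0]<10)|(hsv[...,0]>170))&(hsv[...,1]>100)&(np.hypot(P[...,0]-.52,P[...,1]+.16)<.05)&(P[...,2]>.03)&(P[...,2]<.13)
y,x=np.argwhere(m).mean(0).astype(int);print(x,y,m.sum());save("side","j.png",x-25,y-30,x+35,y+25,10)
E
```

```text
[ 0.54523361 -0.14572331  0.16988329] [ 3.1007156  -5.67436644 -7.7464092 ]
298 250 21
```

View pics/j.png

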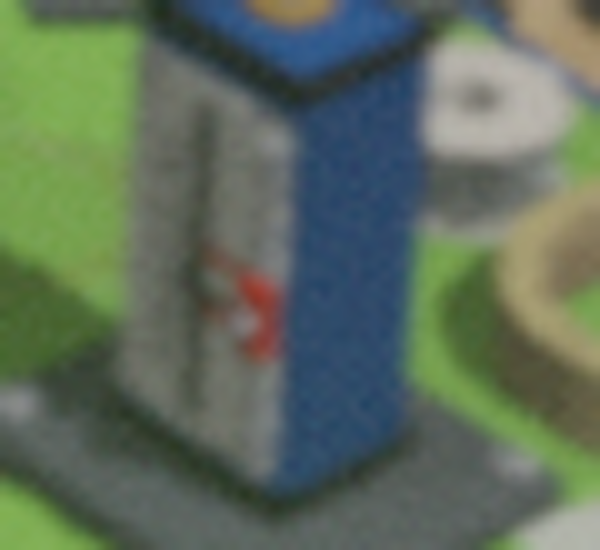

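The side view shows the dark pointer at about (215,295), between the red prongs at about y 260 and y 318, so slightly below the middle. That agrees with a measured draw of 29 mm against about 31.5 mm wanted. I'll raise it a little and check numerically.

```bash
cp side.npz side0.npz
```

>>> pendant(
  moves="0,0,-0.0025,0;0,0,0,0;0,0,0,0;0,0,0,0",
)

```text
t: 17.2
ee_pos: [0.5452, -0.1457, 0.1723]
tool_rot: [[-0.937, 0.35, -0.0], [0.35, 0.937, -0.001], [0.0, -0.001, -1.0]]
contact_force: [3.4, -6.2, -7.3]
opening: 0.0221
grasp_force: 59.0
```

```bash
python3 - <<'E'
from h import *
grab("side")
for n in("side0","side"):
    c=np.load(n+".npz")["color"].astype(int)
    for x in(294,295,296): print(n,x,[(y,int(c[y,x].sum()//3),int(c[y,x,0]-c[y,x,1])) for y in range(241,256)])
grab("wrist");P,c,z,p,M=cloud("wrist");q=np.array([np.cos(.07),np.sin(.07),0]);D=(P-[.5447,-.1449,0])@q
m=(abs(D+.025)<.004)&(P[...,2]>.045)&(P[...,2]<.1)&(P[...,1]>-.185)&(P[...,1]<-.12)
print(m.sum());hsv=cv2.cvtColor(c,cv2.COLOR_RGB2HSV);dk=m&(c.max(-1)<60)&(P[...,1]<-.151);rd=m&(hsv[...,1]>120)&(c[...,0]>c[...,1]+40)
for k in(dk,rd): print(k.sum(),np.percentile(P[k],[5,50,95],axis=0).round(4).tolist() if k.any() else 0)
E
```

```text
side0 294 [(241, 92, -2), (242, 96, -4), (243, 93, -1), (244, 88, 7), (245, 82, 15), (246, 83, 16), (247, 97, 4), (248, 95, -4), (249, 80, -1), (250, 72, 7), (251, 81, 14), (252, 92, 6), (253, 101, -1), (254, 106, -4), (255, 101, -4)]
side0 295 [(241, 106, -4), (242, 108, -4), (243, 106, -1), (244, 103, 5), (245, 92, 14), (246, 91, 21), (247, 93, 7), (248, 101, 3), (249, 89, 4), (250, 82, 10), (251, 87, 16), (252, 95, 10), (253, 102, -1), (254, 105, -4), (255, 106, -2)]
side0 296 [(241, 108, -4), (242, 110, -2), (243, 111, -2), (244, 109, 0), (245, 101, 4), (246, 91, 18), (247, 91, 25), (248, 96, 26), (249, 93, 20), (250, 87, 16), (251, 103, 12), (252, 111, 6), (253, 102, 4), (254, 93, 6), (255, 98, 5)]
side 294 [(241, 98, -4), (242, 94, -3), (243, 96, 0), (244, 87, 8), (245, 82, 19), (246, 86, 17), (247, 89, 4), (248, 81, 0), (249, 78, 5), (250, 83, 15), (251, 84, 21), (252, 91, 6), (253, 98, -2), (254, 102, -7), (255, 104, -3)]
side 295 [(241, 104, -6), (242, 109, -3), (243, 106, -1), (244, 101, 0), (245, 95, 12), (246, 87, 20), (247, 89, 8), (248, 91, 4), (249, 84, 5), (250, 88, 10), (251, 94, 17), (252, 99, 9), (253, 100, 2), (254, 107, 0), (255, 108, 0)]
side 296 [(241, 107, -4), (242, 108, -5), (243, 109, -3), (244, 106, -1), (245, 102, 4), (246, 88, 22), (247, 88, 27), (248, 88, 26), (249, 82, 21), (250, 94, 16), (251, 104, 12), (252, 109, 7), (253, 100, 5), (254, 97, 3), (255, 94, 6)]
757
0 0
115 [[0.5195, -0.1735, 0.0648], [0.5221, -0.1672, 0.0798], [0.5238, -0.1548, 0.0816]]
```

The pointer is within about 1 mm of the middle of the gap by both the image (row 248.6 against 248.2) and the measured draw (31.5 mm). Handing in.

>>> pendant(
  moves="0,0,0,0;0,0,0,0;0,0,0,0;0,0,0,0",
)

```text
t: 17.8
ee_pos: [0.5452, -0.1457, 0.1723]
tool_rot: [[-0.937, 0.35, -0.0], [0.35, 0.937, -0.001], [0.0, -0.001, -1.0]]
contact_force: [3.6, -6.5, -8.2]
opening: 0.0221
grasp_force: 59.0
```

```bash
python3 -c "
from bench import ctrl;print(ctrl.finish_job())"
```

```text
the job is handed in; nothing more can be done
None
```

I handed the job in at 17.8 s: the cap stands let go in the well, and the gripper is holding the knob about 31.5 mm up, with the pointer about 1 mm from the middle of the red prongs; no verdict came back.

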